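# Leak check along the blue seam

### The arm

A 6-joint arm with a two-finger parallel gripper is mounted at the origin on a cart in front of the work surface, level with it; the furniture and walls round the work are solid. World frame = base frame: x ahead of the robot, y to its left, z up, the work surface at z = 0. Lengths are in m, angles in degrees, forces in N, time in s.
With the tool pointing down it reaches from about 0.35 to 0.725 m from the base axis. Payload 4.3 kg.
Tool frame: the origin (TCP) lies on the centre line of the jaws, within the pads' length; the fingertips stand 19 mm ahead of it and the grasp point (between the pads) is the TCP; z points along the fingers, y is the direction in which the jaws open and shut (so a half turn about z gives the same grasp; the last joint's range is limited). The gripper opens to 85 mm and grips with 20 to 120 N. Pads are 22 mm wide; open, the fingers measure 114 mm over their backs; the gripper's body (76 mm by 85 mm) begins 54 mm behind the grasp point. The pads swing forward as they close: fully open they stand 13 mm farther back than shut.
Start: joints at [-76.736, 21.618, 4.641, 73.018, 0, 83.68], TCP at [0.193, -0.542, 0.25] pointing down, gripper open.
Joint ranges: [-156.06, 156.06], [-48.1, 94.91], [-58.44, 69.94], [-101.28, 121.22], [-78.64, 73.56], [-180, 180]. Speed limits (degrees/s): [147.25, 147.25, 180, 180, 180, 180].

### API

Orientations are given as a 3x3 rotation matrix whose columns are the frame's x, y, z axes.
In Python, from station import monitor, get_image, calibration, workorder, recognise, regions_of gives the robot as it stands. The module is installed in compiled form; this text tells all that it offers.
- The arm moves only by the shell command python3 -m inch 'ROWS' [FORCE]. ROWS is JSON, a list that holds one entry, the list of rows, each a list of 7 numbers: the closure in counts, from 0 (fully open) to 255 (shut), then the shift along the tool's x, y, z in mm, then the turn, a rotation vector about the tool's x, y, z in degrees. A call has exactly 5 rows; each row is the pose to reach, as a shift and turn from the pose measured when the call began, along the tool's axes at that moment; what a row does not reach only later rows make up. A row lasts 1/12 s, in which the tool goes at most 41.7 mm and 7.16 degrees, less where a joint would pass 70% of its speed; a pose out of reach is approached as far as the arm can. A call with a gripper value outside its range is refused whole. The fingers move at their own pace and stop on an object; FORCE is the grip in N (left out, the last holds). Time passes only in rows, so rows that repeat a pose let the fingers close, or fill a call up. It gives the time, the measured TCP pose, the force and the opening at its end, in the units of the state.
- monitor.state(): the state, without advancing time (a new reading comes with each control period).
- get_image(name): name is "scene" or "top"; returns the picture (420x560x3 uint8, blue, green, red); there is no depth.
- calibration(name): a dict with "intrinsics" (3x3 intrinsics, pixels), "rvec" (rotation vector, rad) and "tvec" (3), from world to camera coordinates, as OpenCV has them. Camera axes: x right, y down, z forward; pixel columns grow to the right and rows downward; lengths in m; the calibration is good to about 2 mm. A picture is of the moment at which its call begins. calibration takes no time and is no camera call.
- workorder.close_job(): hands the job in, once; it reports no verdict.
Trained networks look in the newest picture that a camera, given by its name, has taken for a name from the list of things; names that differ only in an ending like _2 or _b are one class to them, and where a whole thing is asked for, a point or a joint stands for the part that bears it (a point fixed in the world has none). Each returns a list of dicts, best first, with "score" (0 to 1); they miss things now and then, are a little off and sometimes report something else, mostly with a low value. They report only what shows in the picture. A call takes as long as a camera call. They do not tell look-alikes from the thing itself.
- recognise(camera, query): "extent" ([left, top, width, height] in pixels, round what is visible of it).
- regions_of(camera, query): "mask" (420x560 bool, what is visible of it) and "extent" ([left, top, width, height] in pixels, round what is visible of it).
The state is a dict: "clock": time; "qpos": joint angles; "qvel": joint speeds; "tau": joint torques, N m; "tool_pos": TCP position; "eef_rot": TCP orientation; "wrist_force": force on the tool from outside, world axes, zero at the start; "ft_torque": the same for the moment, N m; "grip_width": finger opening in m.
Only numpy, scipy, OpenCV 4.12 (cv2) and the standard library are available. Lean on these libraries where they do the work, as an engineer would, in place of code of your own. Each camera call takes 0.05 s, during which the arm holds its last target. There are 200 camera calls.

### The job

Take the yellow leak-detector probe out of its stand and check the lid seam of the case with the blue gasket: bring the tip down to the green mark and guide it slowly (about 2 cm a second) along the seam to the red mark, keeping it centred over the seam and no more than a centimetre above it, without pressing on the lid. Then put the probe back upright in its stand, fully seated, and let go.

Things in the scene. Friction and masses are not known exactly. Their poses are not given: they have to be found in the camera images.
- probe: Leak-detector probe, a rigid pen-like tool 146 mm long, 90 g, upright in the stand at first. Origin: the very tip of its steel nozzle (6 mm wide), its lower end; z runs up the probe. From the tip up: nozzle and neck to 16 mm wide (0 to 60 mm), black collar 38 mm wide (60 to 66 mm), round yellow barrel 24 mm wide (66 to 146 mm).
- probe_grip (a point): Centre of the round yellow barrel (24 mm wide, 80 mm long), 106 mm above the probe's tip; the place to grip, from above, with any yaw.
- case_blue: Fixed grey case, white lid, straight blue gasket (6 mm wide) along its middle, 170 x 70 x 42 mm. Origin: middle of the blue seam on the lid's flat top, 40 mm above the worktop; x along the seam from the green mark (x = -60 mm) to the red mark (x = +60 mm), both 14 mm discs; z up. A like case with an orange gasket and the same marks is a bystander; the two may change places.
- stand_hole0 (a point): Mouth of the stand's hole: centre of the 26 mm wide upright hole, at the top of a fixed grey block 80 x 80 mm and 75 mm high. The hole goes right through. The probe's neck (16 mm) stands in the hole and its collar rests on the block's top, so that the seated tip is 60 mm below this point.
Things that resemble listed ones, but are neither listed nor needed, are in the scene too. Leave any orange or white look-alike of the probe alone. What is shaped like the part that bears stand_hole0 but turquoise is not meant.

How it is judged:
By the outcome, as a careful person would: the job done as asked, in the order asked, and still so for the second after the job is handed in, with the robot touching nothing.
It also fails if it takes over 64 s, if anything falls off the work surface, if the arm or the gripper's body presses on something with over 40 N, if the wrist force passes 120 N, or if a joint passes its speed limit or range.

## Working session

There is one attempt and no reset: what is moved stays moved. The work goes in short steps, Python scripts to look and compute and a shell command to move; the robot and the scene stay as the last step left them, time stands still between calls to the robot, and variables do not carry over. Pictures are saved under pics/ and viewed, about 8 in all and at most 12, crops included, and the job is handed in when it is done.

```bash
mkdir -p pics
cat > h.py <<'E'
import numpy as np, cv2
from station import *
def cal(n):
    c=calibration(n);K=np.array(c["intrinsics"],float);R=cv2.Rodrigues(np.array(c["rvec"],float))[0];t=np.array(c["tvec"],float).ravel();return K,R,t
def ray(n,u,v,z):
    K,R,t=cal(n);d=R.T@np.linalg.inv(K)@np.array([u,v,1.]);o=-R.T@t
    return (o+d*(z-o[2])/d[2]).round(4)
def proj(n,p):
    K,R,t=cal(n);q=K@(R@np.array(p,float)+t);return (q[:2]/q[2]).round(1)
E
python3 - <<'E'
from h import *
s=monitor.state();print(s)
for n in("scene","top"):
    cv2.imwrite(f"pics/{n}0.png",get_image(n));K,R,t=cal(n);print(n,-R.T@t,K[0,0])
    for q in("probe","case_blue","stand_hole0"):
        for d in recognise(n,q):print(n,q,round(d["score"],2),d["extent"])
E
```

```text
{'clock': 0.0, 'qpos': array([-7.67377216e+01,  2.16624877e+01,  4.56125766e+00,  7.30151621e+01,
        7.74582667e-05,  8.36800410e+01]), 'qvel': array([ 0.1085216 , -0.02311473, -0.04604477,  0.109476  , -0.02766904,
       -0.00983423]), 'tau': array([-1.32085097e-03, -4.63604343e+01,  2.69876021e+01,  2.07993609e-02,
       -1.49915345e-04, -1.27944695e-06]), 'tool_pos': array([ 0.19258048, -0.54114704,  0.24934358]), 'eef_rot': array([[ 9.42161455e-01,  3.35159031e-01, -4.64711468e-04],
       [ 3.35159278e-01, -9.42159407e-01,  1.97755803e-03],
       [ 2.24964152e-04, -2.01893131e-03, -9.99997937e-01]]), 'wrist_force': array([-0.69014358, -0.25620202,  0.87652486]), 'ft_torque': array([0.01378848, 0.01350771, 0.03755759]), 'grip_width': 0.08550536402719937}
scene [0.03656986 0.48722965 0.69453277] 384.1345813250848
scene probe 0.71 [183.7, 283.3, 26.4, 46.3]
scene probe 0.67 [138.2, 215.8, 21.8, 42.5]
scene probe 0.66 [159.2, 242.4, 29.0, 36.5]
scene case_blue 0.84 [216.4, 177.3, 53.1, 62.8]
scene stand_hole0 0.78 [149.2, 251.5, 56.6, 65.5]
scene stand_hole0 0.72 [232.9, 270.0, 55.9, 67.7]
top [0.36873581 0.08070646 0.95633835] 380.7936075053655
top probe 0.83 [166.8, 195.9, 22.4, 16.4]
top probe 0.7 [175.8, 147.7, 17.1, 23.2]
top probe 0.69 [158.2, 239.5, 23.0, 19.7]
top case_blue 0.83 [266.7, 129.0, 42.2, 73.4]
top stand_hole0 0.9 [160.7, 190.1, 46.6, 36.8]
top stand_hole0 0.62 [198.0, 245.1, 47.2, 44.1]
```

View pics/scene0.png

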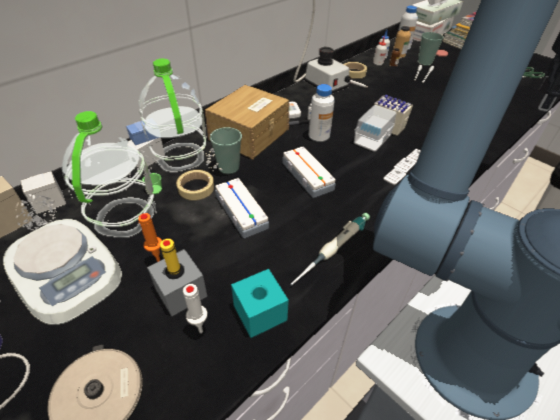

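View pics/top0.png

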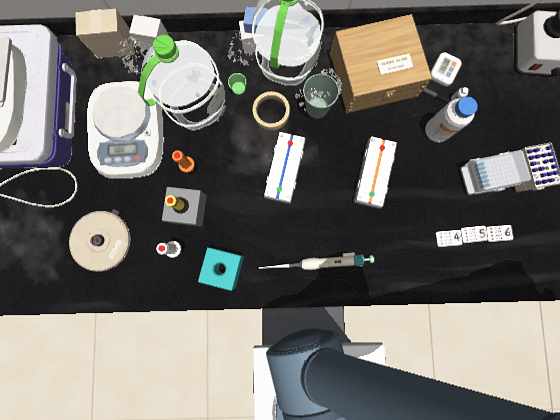

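The two pictures agree. The yellow probe is in the grey stand (top: about 176,203; scene: about 170,258). The blue case is the left one, with green at top (279,190) and red at (288,143). The orange probe (182,160) and white probe (168,248) stand to either side of the stand along world x. Next I'll measure by colour.

```bash
cat > m.py <<'E'
from h import *
def blobs(im,lo,hi,box,name):
    x,y,w,h=box;H=cv2.cvtColor(im,cv2.COLOR_BGR2HSV)
    m=cv2.inRange(H,lo,hi);k=np.zeros_like(m);k[y:y+h,x:x+w]=m[y:y+h,x:x+w]
    n,l,s,c=cv2.connectedComponentsWithStats(k);i=1+np.argmax(s[1:,4]);print(name,s[i],c[i].round(1));return c[i]
if __name__=="__main__":
    T=get_image("top");S=get_image("scene")
    for n,im,b in(("top",T,(262,125,50,80)),("scene",S,(212,172,62,70))):
        for nm,lo,hi in(("g",(40,80,60),(85,255,255)),("r",(0,120,80),(8,255,255)),("b",(100,100,60),(130,255,255))):
            c=blobs(im,lo,hi,b,n+nm);print(ray(n,*c,.04))
    for n,im in(("top",T),("scene",S)):
        ds=regions_of(n,"stand_hole0");d=min(ds,key=lambda d:d["extent"][0])
        print(n,"stand",d["extent"])
        if n=="top": 
            cn=cv2.findContours(d["mask"].astype(np.uint8),0,2)[0];cn=max(cn,key=cv2.contourArea);print(cv2.minAreaRect(cn))
    for n,im,b in(("top",T,(155,188,40,35)),("scene",S,(155,235,30,50))):
        c=blobs(im,(20,120,60),(34,255,255),b,n+"probe")
        for z in(.095,.161):print(z,ray(n,*c,z))
    a=cv2.resize(T[180:235,145:215],None,fx=8,fy=8,interpolation=2);b=cv2.resize(S[230:325,140:215],None,fx=5,fy=5,interpolation=2)
    h=max(a.shape[0],b.shape[0]);o=np.zeros((h,a.shape[1]+b.shape[1],3),np.uint8);o[:a.shape[0],:a.shape[1]]=a;o[:b.shape[0],a.shape[1]:]=b
    o=o[:,:];cv2.imwrite("pics/crop1.png",cv2.resize(o,None,fx=.8,fy=.8))
E
python3 m.py
```

```text
topg [277 187   5   5  21] [278.9 189. ]
[0.5267 0.0847 0.04  ]
topr [288 141   5   5  19] [289.8 142.6]
[0.6425 0.0542 0.04  ]
topb [279 146  12  41  94] [284.3 165.8]
[0.5841 0.0697 0.04  ]
sceneg [249 214   5   4  15] [250.9 215.7]
[0.5305 0.0856 0.04  ]
scener [229 185   4   3   8] [230.2 186. ]
[0.6468 0.0545 0.04  ]
sceneb [232 189  18  25  42] [240.8 201.5]
[0.5842 0.0718 0.04  ]
top stand [160.7, 186.0, 45.9, 40.5]
((183.87692260742188, 205.984619140625), (41.17953109741211, 35.72200393676758), 7.125016689300537)
scene stand [151.4, 251.2, 55.6, 63.8]
topprobe [165 195  20  16 158] [175.3 202.9]
0.095 [0.4917 0.322  0.095 ]
0.161 [0.4823 0.3035 0.161 ]
sceneprobe [160 238  21  37 434] [170.2 256.3]
0.095 [0.5132 0.3082 0.095 ]
0.161 [0.4608 0.3279 0.161 ]
```

View pics/crop1.png

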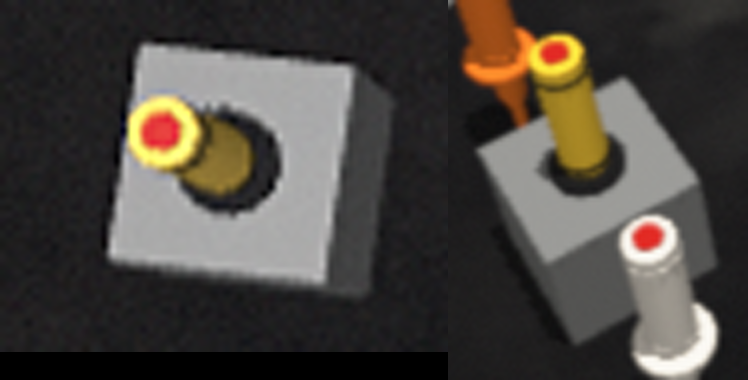

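```bash
cat >> h.py <<'E'
def delta(p,yaw):
    s=monitor.state();R=np.array(s["eef_rot"]);Rt=np.array([[np.cos(yaw*np.pi/180),np.sin(yaw*np.pi/180),0],[np.sin(yaw*np.pi/180),-np.cos(yaw*np.pi/180),0],[0,0,-1]])
    print("shift mm",(R.T@(np.array(p)-s["tool_pos"])*1000).round(1),"rot",np.degrees(cv2.Rodrigues(R.T@Rt)[0].ravel()).round(2),"tcp",s["tool_pos"].round(4),"t",round(s["clock"],2),"w",round(s["grip_width"],4),"F",s["wrist_force"].round(1))
E
python3 - <<'E'
from h import *
print("top probe top",ray("top",170.2,200.5,.161),"hole",ray("top",181.3,205.5,.075))
print("scene probe top",ray("scene",166.75,243,.161),"hole",ray("scene",174.8,271.6,.075))
print("orange",ray("top",178.5,156,.12),"white",ray("top",163,249,.12))
delta([.55,-.2,.26],60)
E
```

```text
top probe top [0.4877 0.3144 0.161 ] hole [0.4881 0.3135 0.075 ]
scene probe top [0.4909 0.3157 0.161 ] hole [0.4906 0.3164 0.075 ]
orange [0.5949 0.3088 0.12  ] white [0.3872 0.341  0.12  ]
shift mm [ 451.1 -202.2   -9.7] rot [ 1.000e-02  0.000e+00 -4.042e+01] tcp [ 0.1928 -0.5418  0.2504] t 0.6 w 0.0858 F [ 1.   0.9 -0.3]
```

```bash
python3 -m inch '[[[0,50,-20,-2,0,0,-7],[0,100,-42,-4,0,0,-14],[0,140,-62,-6,0,0,-21],[0,180,-81,-8,0,0,-28],[0,220,-99,-10,0,0,-35]]]' 60; python3 -c "
from h import *
delta([.55,-.1,.26],100)"
```

```text
clock: 1.02
tool_pos: [0.3441, -0.3965, 0.2591]
eef_rot: [[0.575, 0.818, 0.0], [0.818, -0.575, -0.0], [-0.0, 0.001, -1.0]]
wrist_force: [1.3, -0.3, 0.0]
grip_width: 0.0852
shift mm [361.   -2.1  -1. ] rot [ 3.000e-02  2.000e-02 -4.511e+01] tcp [ 0.3441 -0.3965  0.2591] t 1.02 w 0.0852 F [ 1.3 -0.3  0. ]
```

```bash
python3 -m inch '[[[0,41,0,0,0,0,-7],[0,82,0,0,0,0,-14],[0,123,0,0,0,0,-21],[0,164,0,0,0,0,-28],[0,205,0,0,0,0,-35]]]'; python3 -c "
from h import *
delta([.55,.1,.26],150)"
```

```text
clock: 1.43
tool_pos: [0.4629, -0.2269, 0.2593]
eef_rot: [[-0.004, 1.0, 0.001], [1.0, 0.004, -0.001], [-0.001, 0.001, -1.0]]
wrist_force: [1.0, -0.5, -0.8]
grip_width: 0.0852
shift mm [326.6  88.5  -0.9] rot [ 2.000e-02  7.000e-02 -5.977e+01] tcp [ 0.4629 -0.2269  0.2593] t 1.43 w 0.0852 F [ 1.  -0.5 -0.8]
```

```bash
python3 -m inch '[[[0,40,8,0,0,0,-7],[0,80,16,0,0,0,-14],[0,120,24,0,0,0,-21],[0,160,32,0,0,0,-28],[0,200,40,0,0,0,-35]]]'; python3 -c "
from h import *
delta([.489,.315,.24],180)"
```

```text
clock: 1.85
tool_pos: [0.5022, -0.0248, 0.2595]
eef_rot: [[-0.582, 0.813, 0.002], [0.813, 0.582, -0.001], [-0.002, 0.001, -1.0]]
wrist_force: [0.8, -0.9, -0.5]
grip_width: 0.0854
shift mm [284.1 187.   19.1] rot [-1.000e-02  1.100e-01 -5.443e+01] tcp [ 0.5022 -0.0248  0.2595] t 1.85 w 0.0854 F [ 0.8 -0.9 -0.5]
```

```bash
python3 -m inch '[[[0,33,22,0,0,0,-7],[0,66,44,0,0,0,-14],[0,99,66,0,0,0,-21],[0,132,88,0,0,0,-28],[0,165,110,0,0,0,-35]]]'; python3 -c "
from h import *
delta([.489,.315,.24],180)"
```

```text
clock: 2.27
tool_pos: [0.4953, 0.1754, 0.2595]
eef_rot: [[-0.945, 0.327, 0.002], [0.327, 0.945, -0.001], [-0.002, -0.0, -1.0]]
wrist_force: [1.3, -0.3, -0.7]
grip_width: 0.0856
shift mm [ 51.6 129.9  19.4] rot [ -0.03   0.13 -19.08] tcp [0.4953 0.1754 0.2595] t 2.27 w 0.0856 F [ 1.3 -0.3 -0.7]
```

```bash
python3 -m inch '[[[0,13,33,4,0,0,-6],[0,26,66,8,0,0,-12],[0,39,98,12,0,0,-19],[0,51.6,130,16,0,0,-19],[0,51.6,130,19,0,0,-19]]]'; python3 -c "
from h import *
delta([.4893,.315,.121],180)
T=get_image('top');S=get_image('scene')
o=np.hstack([cv2.resize(T[150:270,110:250],(400,343)),cv2.resize(S[200:330,110:260],(400,347))[:343]]);cv2.imwrite('pics/pre.png',o)"
```

```text
clock: 2.68
tool_pos: [0.4881, 0.3206, 0.2397]
eef_rot: [[-1.0, -0.005, 0.002], [-0.005, 1.0, 0.002], [-0.002, 0.002, -1.0]]
wrist_force: [-0.5, 0.4, 0.8]
grip_width: 0.0855
shift mm [ -1.   -5.8 118.7] rot [0.12 0.11 0.29] tcp [0.4881 0.3206 0.2397] t 2.68 w 0.0855 F [-0.5  0.4  0.8]
```

View pics/pre.png

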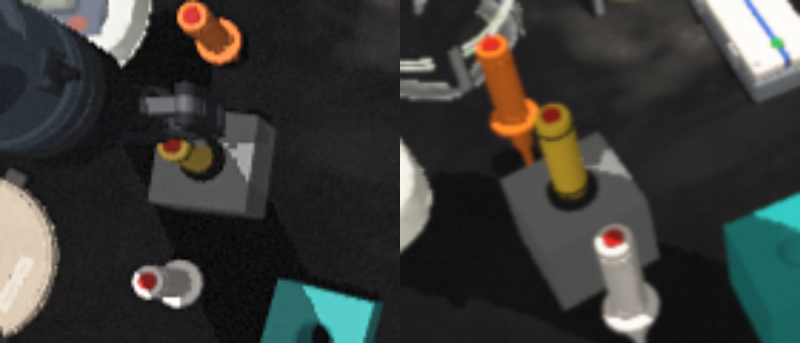

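The yellow probe still stands in the grey stand below the gripper (crop top about 172,150), with the orange and white ones clear of the jaws. Descending.

```bash
python3 -m inch '[[[0,-1,-5.8,20,0.1,0.1,0.3],[0,-1,-5.8,40,0.1,0.1,0.3],[0,-1,-5.8,60,0.1,0.1,0.3],[0,-1,-5.8,75,0.1,0.1,0.3],[0,-1,-5.8,85,0.1,0.1,0.3]]]'; python3 -c "
from h import *
delta([.4893,.315,.121],180)"
```

```text
clock: 3.2
tool_pos: [0.4889, 0.3082, 0.1531]
eef_rot: [[-1.0, 0.006, -0.003], [0.006, 1.0, -0.005], [0.002, -0.005, -1.0]]
wrist_force: [1.0, -0.1, -0.1]
grip_width: 0.0853
shift mm [-0.4  7.  32.1] rot [-0.29 -0.14 -0.36] tcp [0.4889 0.3082 0.1531] t 3.2 w 0.0853 F [ 1.  -0.1 -0.1]
```

```bash
python3 -m inch '[[[0,-0.4,7,12,-0.3,-0.1,-0.4],[0,-0.4,7,25,-0.3,-0.1,-0.4],[0,-0.4,7,32,-0.3,-0.1,-0.4],[0,-0.4,7,32,-0.3,-0.1,-0.4],[0,-0.4,7,32,-0.3,-0.1,-0.4]]]'; python3 -c "
from h import *
delta([.4893,.315,.121],180)"
```

```text
clock: 3.62
tool_pos: [0.4894, 0.3144, 0.1214]
eef_rot: [[-1.0, 0.0, -0.001], [0.0, 1.0, -0.0], [0.001, -0.0, -1.0]]
wrist_force: [0.9, -1.1, 0.7]
grip_width: 0.085
shift mm [0.1 0.6 0.4] rot [-0.   -0.05 -0.01] tcp [0.4894 0.3144 0.1214] t 3.62 w 0.085 F [ 0.9 -1.1  0.7]
```

```bash
for i in 1 2; do python3 -m inch '[[[255,0,0,0,0,0,0],[255,0,0,0,0,0,0],[255,0,0,0,0,0,0],[255,0,0,0,0,0,0],[255,0,0,0,0,0,0]]]' 60|grep -E "clock|pos|force|wid"; done; python3 -c "
from h import *
delta([.4893,.315,.121],180)"
```

```text
clock: 4.03
tool_pos: [0.4896, 0.3146, 0.1218]
wrist_force: [-1.0, 4.7, 1.3]
grip_width: 0.0256
clock: 4.45
tool_pos: [0.4896, 0.3147, 0.1218]
wrist_force: [-1.0, 0.6, 0.8]
grip_width: 0.0226
shift mm [0.3 0.3 0.8] rot [ 0.04 -0.02 -0.  ] tcp [0.4896 0.3147 0.1218] t 4.45 w 0.0226 F [-1.   0.6  0.8]
```

```bash
python3 -m inch '[[[255,0,0,-12,0,0,0],[255,0,0,-30,0,0,0],[255,0,0,-50,0,0,0],[255,0,0,-70,0,0,0],[255,0,0,-90,0,0,0]]]'; python3 -m inch '[[[255,0,0,-15,0,0,0],[255,0,0,-28,0,0,0],[255,0,0,-28,0,0,0],[255,0,0,-28,0,0,0],[255,0,0,-28,0,0,0]]]'; python3 -c "
from h import *
delta([.527,.085,.22],180)
t=monitor.state()['tool_pos'];tip=t+[0,0,-.1068];print(tip,proj('top',tip),proj('scene',tip))
T=get_image('top');S=get_image('scene')
cv2.imwrite('pics/lift.png',np.hstack([cv2.resize(T[140:260,90:230],(400,343)),cv2.resize(S[150:300,90:240],(400,400))[:343]]))"
```

```text
clock: 4.87
tool_pos: [0.4892, 0.3144, 0.2123]
eef_rot: [[-1.0, 0.0, -0.001], [0.0, 1.0, 0.0], [0.001, 0.0, -1.0]]
wrist_force: [0.1, 0.1, -0.6]
grip_width: 0.0224
clock: 5.28
tool_pos: [0.4889, 0.3141, 0.2391]
eef_rot: [[-1.0, 0.0, -0.003], [0.0, 1.0, -0.001], [0.003, -0.001, -1.0]]
wrist_force: [-0.3, 0.1, -1.1]
grip_width: 0.0228
shift mm [ -38.2 -229.1   19.2] rot [-0.04 -0.16 -0.01] tcp [0.4889 0.3141 0.2391] t 5.28 w 0.0228 F [-0.3  0.1 -1.1]
[0.48885567 0.31409766 0.13231063] [174.2 201.8] [171.  253.1]
```

View pics/lift.png

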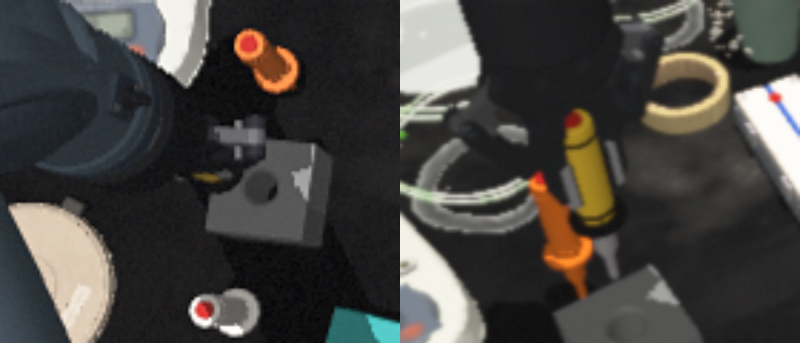

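The probe is held upright. In the scene picture its tip is at about (171,254) against a predicted (171,253). Moving over the green mark.

```bash
python3 -m inch '[[[255,-4,-25,0,0,0,0],[255,-12,-63,0,0,0,0],[255,-19,-102,0,0,0,0],[255,-25,-140,0,0,0,0],[255,-31,-178,0,0,0,0]]]'|head -2; python3 -m inch '[[[255,-4,-25,10,0,0,0],[255,-8,-44,17,0,0,0],[255,-9,-52,19,0,0,0],[255,-9,-52,19,0,0,0],[255,-9,-52,19,0,0,0]]]'|head -2; python3 -c "
from h import *
delta([.5286,.0851,.172],180)"
```

```text
clock: 5.8
tool_pos: [0.5188, 0.1344, 0.2377]
clock: 6.22
tool_pos: [0.5273, 0.0828, 0.2184]
shift mm [-1.6  2.4 46.4] rot [-0.04 -0.39  0.02] tcp [0.5273 0.0828 0.2184] t 6.22 w 0.0229 F [-1.1  1.5 -1.7]
```

```bash
python3 -m inch '[[[255,-1.6,2.4,14,0,-0.3,0],[255,-1.6,2.4,32,0,-0.3,0],[255,-1.6,2.4,46,0,-0.3,0],[255,-1.6,2.4,46.4,0,-0.3,0],[255,-1.6,2.4,46.4,0,-0.3,0]]]'|head -2;  python3 -c "
from h import *
delta([.5286,.0851,.152],180)
s=monitor.state();tip=s['tool_pos']+np.array(s['eef_rot'])@[0,0,.1068];print(tip,proj('top',tip),proj('scene',tip))
for p in([.5286,.0851,.04],[.6447,.0544,.04]):print(proj('top',p),proj('scene',p))
T=get_image('top');S=get_image('scene')
cv2.imwrite('pics/green.png',np.hstack([cv2.resize(T[130:230,230:330],(400,400),interpolation=2),cv2.resize(S[150:250,190:290],(400,400),interpolation=2)]))"
```

```text
clock: 6.63
tool_pos: [0.5278, 0.0866, 0.1717]
shift mm [-0.9 -1.5 19.7] rot [-0.02 -0.18  0.14] tcp [0.5278 0.0866 0.1717] t 6.63 w 0.0226 F [ 0.7  0.5 -0.6]
[0.52745534 0.08653661 0.06489552] [278.  186.9] [251.1 209.1]
[278.7 188.2] [251.6 216. ]
[289.8 141.8] [230.8 186.4]
```

View pics/green.png

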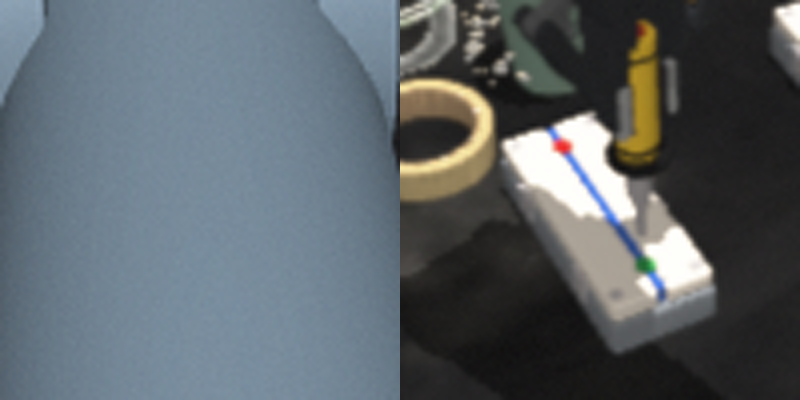

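The tip is at scene (250.5,209), as predicted, directly above the green mark at (251,216). Descending to about 5 mm above the lid.

```bash
python3 -m inch '[[[255,-0.9,-1.5,5,0,-0.1,0],[255,-0.9,-1.5,11,0,-0.1,0],[255,-0.9,-1.5,17,0,-0.1,0],[255,-0.9,-1.5,19.7,0,-0.1,0],[255,-0.9,-1.5,19.7,0,-0.1,0]]]'|head -2
cat > tip.py <<'E'
from h import *
s=monitor.state();R=np.array(s['eef_rot']);tip=s['tool_pos']+R@[0,0,.1068]
g=np.array([.5286,.0851]);r=np.array([.6447,.0544]);u=(r-g)/np.linalg.norm(r-g);n=np.array([-u[1],u[0]]);d=tip[:2]-g
print("along %.1f lateral %.1f height %.1f"%(d@u*1e3,d@n*1e3,(tip[2]-.04)*1e3))
a=d@u*1e3
for k in(8.33,):
    q=np.array([*(g+u*(a+k)/1e3),.045])-tip;print("step to next",(R.T@q*1e3).round(2))
delta([.5286,.0851,.152],180)
E
python3 tip.py
```

```text
clock: 7.15
tool_pos: [0.5293, 0.0845, 0.1523]
along 0.8 lateral -0.5 height 5.5
step to next [-8.18 -1.67  0.48]
shift mm [0.6 0.6 0.3] rot [-0.03 -0.01  0.09] tcp [0.5293 0.0845 0.1523] t 7.15 w 0.0224 F [-0.6 -0.9 -1.4]
```

```bash
python3 -m inch '[[[255,-1.6,-0.3,0.3,0,0,0],[255,-3.2,-0.7,0.5,0,0,0],[255,-4.8,-1,0.5,0,0,0],[255,-6.5,-1.4,0.5,0,0,0],[255,-8.1,-1.7,0.5,0,0,0]]]'|grep -E "clock|force"; python3 tip.py
```

```text
clock: 7.57
wrist_force: [-0.6, -0.0, -1.1]
along 9.5 lateral 0.0 height 5.2
step to next [-8.04 -2.17  0.17]
shift mm [ 9.2  2.4 -0. ] rot [-0.02  0.01  0.08] tcp [0.5378 0.0827 0.152 ] t 7.57 w 0.0228 F [-0.6 -0.  -1.1]
```

Tracking is clean, so I'll chain several identical short calls with checks between them.

```bash
python3 -m inch '[[[255,-1.6,-0.4,0.1,0,0,0],[255,-3.2,-0.8,0.1,0,0,0],[255,-4.8,-1.3,0.1,0,0,0],[255,-6.4,-1.7,0.1,0,0,0],[255,-8.1,-2.1,0.1,0,0,0]]]'|grep -E "force"; python3 tip.py|head -2;  python3 -m inch '[[[255,-1.6,-0.4,0.1,0,0,0],[255,-3.2,-0.8,0.1,0,0,0],[255,-4.8,-1.3,0.1,0,0,0],[255,-6.4,-1.7,0.1,0,0,0],[255,-8.1,-2.1,0.1,0,0,0]]]'|grep -E "force"; python3 tip.py
```

```text
wrist_force: [0.7, 0.1, -1.2]
along 18.1 lateral 0.1 height 5.1
step to next [-8.03 -2.22  0.1 ]
wrist_force: [-0.3, -0.1, -1.5]
along 26.6 lateral 0.1 height 5.0
step to next [-8.02 -2.24 -0.04]
shift mm [25.7  6.7 -0.2] rot [-0.03  0.01  0.08] tcp [0.5543 0.0785 0.1518] t 8.4 w 0.0227 F [-0.3 -0.1 -1.5]
```

```bash
python3 -m inch '[[[255,-1.6,-0.4,0,0,0,0],[255,-3.2,-0.9,0,0,0,0],[255,-4.8,-1.3,0,0,0,0],[255,-6.4,-1.8,0,0,0,0],[255,-8,-2.2,0,0,0,0]]]'|grep -E "force"; python3 tip.py|head -2;  python3 -m inch '[[[255,-1.6,-0.4,0,0,0,0],[255,-3.2,-0.9,0,0,0,0],[255,-4.8,-1.3,0,0,0,0],[255,-6.4,-1.8,0,0,0,0],[255,-8,-2.2,0,0,0,0]]]'|grep -E "force"; python3 tip.py|head -2; python3 -m inch '[[[255,-1.6,-0.4,0,0,0,0],[255,-3.2,-0.9,0,0,0,0],[255,-4.8,-1.3,0,0,0,0],[255,-6.4,-1.8,0,0,0,0],[255,-8,-2.2,0,0,0,0]]]'|grep -E "force"; python3 tip.py
```

```text
wrist_force: [0.1, 0.7, -1.4]
along 35.0 lateral 0.0 height 5.0
step to next [-8.05 -2.15 -0.03]
wrist_force: [-0.1, 0.7, -1.3]
along 43.5 lateral -0.1 height 5.0
step to next [-8.07 -2.08 -0.03]
wrist_force: [-0.7, 0.0, -0.6]
along 51.9 lateral -0.2 height 4.9
step to next [-8.09 -1.99 -0.08]
shift mm [50.2 13.4 -0.3] rot [-0.03  0.    0.08] tcp [0.5788 0.0717 0.1517] t 9.65 w 0.0226 F [-0.7  0.  -0.6]
```

```bash
python3 -m inch '[[[255,-1.6,-0.4,0,0,0,0],[255,-3.2,-0.8,0,0,0,0],[255,-4.8,-1.2,0,0,0,0],[255,-6.4,-1.6,0,0,0,0],[255,-8.1,-2,0,0,0,0]]]'|grep -E "force"; python3 tip.py|head -2;  python3 -m inch '[[[255,-1.6,-0.4,0,0,0,0],[255,-3.2,-0.8,0,0,0,0],[255,-4.8,-1.3,0,0,0,0],[255,-6.4,-1.7,0,0,0,0],[255,-8,-2.1,0,0,0,0]]]'|grep -E "force"; python3 tip.py|head -2; python3 -m inch '[[[255,-1.6,-0.4,0,0,0,0],[255,-3.2,-0.8,0,0,0,0],[255,-4.8,-1.3,0,0,0,0],[255,-6.4,-1.7,0,0,0,0],[255,-8,-2.1,0,0,0,0]]]'|grep -E "force"; python3 tip.py; python3 -c "
from h import *
S=get_image('scene');cv2.imwrite('pics/mid.png',cv2.resize(S[150:250,190:290],(600,600),interpolation=2))"
```

```text
wrist_force: [0.8, 0.0, -1.1]
along 60.5 lateral -0.0 height 5.0
step to next [-8.06 -2.12 -0.04]
wrist_force: [0.2, -0.9, -1.4]
along 68.8 lateral 0.0 height 4.9
step to next [-8.05 -2.15 -0.07]
wrist_force: [0.4, -0.3, -1.5]
along 77.3 lateral 0.0 height 4.9
step to next [-8.04 -2.19 -0.07]
shift mm [74.7 19.8 -0.3] rot [-0.03  0.    0.08] tcp [0.6033 0.0654 0.1517] t 10.9 w 0.0228 F [ 0.4 -0.3 -1.5]
```

View pics/mid.png

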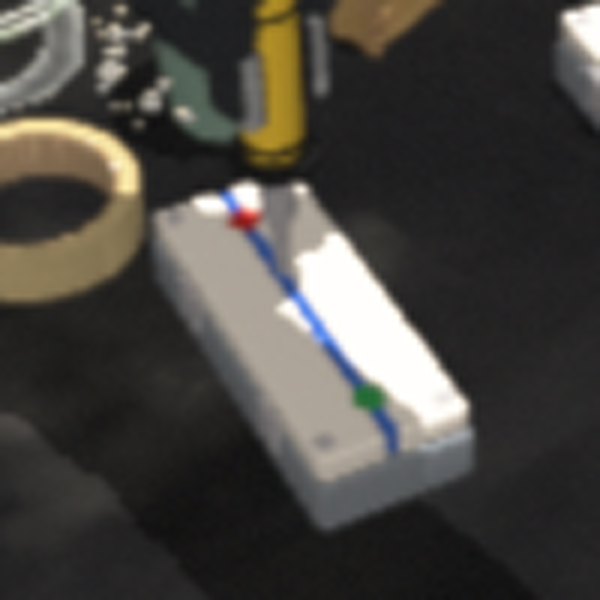

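```bash
python3 -c "
from h import *
from m import blobs
s=monitor.state();tip=s['tool_pos']+np.array(s['eef_rot'])@[0,0,.1068];print(tip)
g=np.array([.5286,.0851]);u=np.array([.9667,-.2556])
for nm,p in(('tip',tip),('foot',[*tip[:2],.04]),('g',[.5286,.0851,.04]),('r',[.6447,.0544,.04]),('n+3mm',[tip[0]+.00077,tip[1]+.0029,.04])):print(nm,proj('scene',p))
S=get_image('scene')
for a,lo,hi in(('g',(40,80,40),(85,255,255)),('r',(0,120,60),(8,255,255)),('b',(100,100,60),(130,255,255))):blobs(S,lo,hi,(212,172,62,70),a)
H=cv2.cvtColor(S,cv2.COLOR_BGR2HSV)
for v in range(189,200):
  w=S[v,225:255].astype(float);w=np.clip(w[:,0]-w[:,2],0,None);w[w<30]=0
  print(v,(w@np.arange(225,255)/w.sum()).round(1) if w.sum() else None)
cv2.imwrite('pics/z.png',cv2.resize(S[175:205,220:260],(800,600),interpolation=0))"
```

```text
[0.60370108 0.06525119 0.04495209]
tip [237.7 194.9]
foot [237.8 196.3]
g [251.6 216. ]
r [230.8 186.4]
n+3mm [236.7 196.7]
g [249 214   5   4  15] [250.9 215.7]
r [229 185   4   3   6] [230.5 186.2]
b [237 196  13  18  30] [243.1 205. ]
189 232.1
190 232.9
191 233.7
192 234.0
193 234.5
194 235.0
195 235.6
196 237.0
197 237.5
198 238.2
199 239.0
```

View pics/z.png

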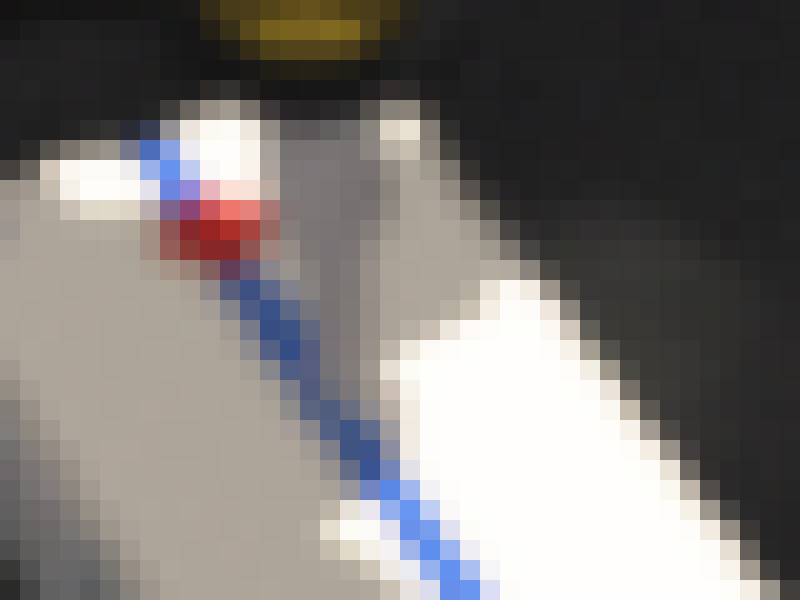

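The nozzle tip is at scene (237,195) and the seam crosses row 196 at column 237, so the tip is centred to about 1 mm. The marks and the tip share the same −0.7 px camera bias. Continuing.

```bash
python3 -m inch '[[[255,-1.6,-0.4,0,0,0,0],[255,-3.2,-0.8,0,0,0,0],[255,-4.8,-1.3,0,0,0,0],[255,-6.4,-1.7,0,0,0,0],[255,-8,-2.1,0,0,0,0]]]'|grep -E "force"; python3 tip.py|head -2;  python3 -m inch '[[[255,-1.6,-0.4,0,0,0,0],[255,-3.2,-0.8,0,0,0,0],[255,-4.8,-1.3,0,0,0,0],[255,-6.4,-1.7,0,0,0,0],[255,-8,-2.1,0,0,0,0]]]'|grep -E "force"; python3 tip.py|head -2; python3 -m inch '[[[255,-1.6,-0.4,0,0,0,0],[255,-3.2,-0.8,0,0,0,0],[255,-4.8,-1.3,0,0,0,0],[255,-6.4,-1.7,0,0,0,0],[255,-8,-2.1,0,0,0,0]]]'|grep -E "force"; python3 tip.py
```

```text
wrist_force: [-0.0, 0.4, -0.1]
along 85.9 lateral 0.1 height 4.9
step to next [-8.03 -2.2  -0.07]
wrist_force: [-0.2, -0.6, -1.1]
along 94.4 lateral 0.1 height 5.0
step to next [-8.03 -2.2  -0.05]
wrist_force: [0.0, -0.3, -1.5]
along 102.8 lateral 0.1 height 4.9
step to next [-8.03 -2.22 -0.05]
shift mm [99.4 26.3 -0.3] rot [-0.03  0.02  0.07] tcp [0.628  0.059  0.1517] t 12.25 w 0.0222 F [ 0.  -0.3 -1.5]
```

```bash
python3 -m inch '[[[255,-1.6,-0.4,0,0,0,0],[255,-3.2,-0.9,0,0,0,0],[255,-4.8,-1.3,0,0,0,0],[255,-6.4,-1.8,0,0,0,0],[255,-8,-2.2,0,0,0,0]]]'|grep -E "force"; python3 tip.py|head -2;  python3 -m inch '[[[255,-1.6,-0.4,0,0,0,0],[255,-3.2,-0.9,0,0,0,0],[255,-4.8,-1.3,0,0,0,0],[255,-6.4,-1.8,0,0,0,0],[255,-8.5,-2.3,0,0,0,0]]]'|grep -E "force"; python3 tip.py|head -2; python3 -m inch '[[[255,-1,-0.3,0,0,0,0],[255,-1.5,-0.4,0,0,0,0],[255,-1.5,-0.4,0,0,0,0],[255,-1.5,-0.4,0,0,0,0],[255,-1.5,-0.4,0,0,0,0]]]'|grep -E "force"; python3 tip.py
```

```text
wrist_force: [-0.1, -0.4, -1.4]
along 111.3 lateral 0.0 height 4.9
step to next [-8.05 -2.16 -0.07]
wrist_force: [0.3, 0.8, -0.5]
along 120.2 lateral -0.0 height 4.9
step to next [-8.06 -2.1  -0.08]
wrist_force: [-0.2, -0.3, -1.9]
along 121.6 lateral -0.0 height 4.9
step to next [-8.06 -2.1  -0.1 ]
shift mm [117.5  31.2  -0.3] rot [-0.03  0.    0.07] tcp [0.6461 0.054  0.1517] t 13.5 w 0.0225 F [-0.2 -0.3 -1.9]
```

Red mark reached. Lifting and returning to the stand.

```bash
python3 -m inch '[[[255,0,0,-10,0,0,0],[255,0,0,-28,0,0,0],[255,0,0,-48,0,0,0],[255,0,0,-68,0,0,0],[255,0,0,-88,0,0,0]]]'|head -2; python3 -c "
from h import *
delta([.4896,.3147,.24],180)"
```

```text
clock: 13.92
tool_pos: [0.646, 0.0541, 0.2415]
shift mm [156.  260.8   1.3] rot [-0.03  0.03  0.08] tcp [0.646  0.0541 0.2415] t 13.92 w 0.0229 F [ 0.9 -0.1 -1.4]
```

```bash
python3 -m inch '[[[255,15,25,0,0,0,0],[255,35,58,0,0,0,0],[255,55,92,0,0,0,0],[255,75,126,0,0,0,0],[255,95,160,0,0,0,0]]]'|head -2; python3 -c "
from h import *
delta([.4896,.3147,.24],180)"
```

```text
clock: 14.33
tool_pos: [0.5499, 0.2152, 0.2425]
shift mm [60.2 99.5  2.4] rot [-0.    0.1   0.03] tcp [0.5499 0.2152 0.2425] t 14.33 w 0.0228 F [ 0.4  0.1 -1.2]
```

```bash
python3 -m inch '[[[255,20,33,0,0,0,0],[255,38,64,1,0,0,0],[255,52,86,2,0,0,0],[255,59,98,2,0,0,0],[255,60,99.5,2,0,0,0]]]'|head -1;  python3 -m inch '[[[255,0,0,0,0,0,0],[255,0,0,0,0,0,0],[255,0,0,0,0,0,0],[255,0,0,0,0,0,0],[255,0,0,0,0,0,0]]]'|head -1; python3 -c "
from h import *
delta([.4896,.3147,.15],180)"
```

```text
clock: 14.75
clock: 15.17
shift mm [-0.4 -1.2 91.2] rot [0.03 0.12 0.15] tcp [0.489  0.3159 0.2412] t 15.17 w 0.0228 F [-0.5 -0.8 -1.6]
```

```bash
python3 -m inch '[[[255,-0.4,-1.2,12,0,0.1,0.1],[255,-0.4,-1.2,28,0,0.1,0.1],[255,-0.4,-1.2,40,0,0.1,0.1],[255,-0.4,-1.2,48,0,0.1,0.1],[255,-0.4,-1.2,51,0,0.1,0.1]]]'|grep -E 'clock|force'; python3 -c "
from h import *
delta([.4896,.3147,.125],180)"
```

```text
clock: 15.58
wrist_force: [-0.0, 0.0, -1.1]
shift mm [-0.7  0.9 63.6] rot [-0.04 -0.11 -0.  ] tcp [0.489  0.3138 0.1886] t 15.58 w 0.0229 F [-0.   0.  -1.1]
```

```bash
python3 -m inch '[[[255,-0.7,0.9,10,0,-0.1,0],[255,-0.7,0.9,20,0,-0.1,0],[255,-0.7,0.9,30,0,-0.1,0],[255,-0.7,0.9,38,0,-0.1,0],[255,-0.7,0.9,44,0,-0.1,0]]]'|grep -E 'clock|force'; python3 -c "
from h import *
delta([.4896,.3147,.124],180)"
```

```text
clock: 16.0
wrist_force: [0.0, -0.2, -1.7]
shift mm [-0.3  0.3 19.5] rot [-0.06 -0.07 -0.01] tcp [0.4893 0.3144 0.1435] t 16.0 w 0.0226 F [ 0.  -0.2 -1.7]
```

```bash
python3 -m inch '[[[255,-0.3,0.3,5,0,0,0],[255,-0.3,0.3,10,0,0,0],[255,-0.3,0.3,15,0,0,0],[255,-0.3,0.3,18,0,0,0],[255,-0.3,0.3,19.5,0,0,0]]]'|grep -E 'clock|force';  python3 -m inch '[[[255,0,0,0.5,0,0,0],[255,0,0,1,0,0,0],[255,0,0,1.5,0,0,0],[255,0,0,1.8,0,0,0],[255,0,0,1.8,0,0,0]]]'|grep -E 'clock|force';python3 -c "
from h import *
delta([.4896,.3147,.1218],180)"
```

```text
clock: 16.42
wrist_force: [-0.5, 0.3, -0.5]
clock: 16.83
wrist_force: [-0.3, 0.5, -1.4]
shift mm [-0.  -0.   0.2] rot [-0.07 -0.07 -0.  ] tcp [0.4896 0.3147 0.122 ] t 16.83 w 0.0229 F [-0.3  0.5 -1.4]
```

```bash
python3 -m inch '[[[255,0,0,0.2,0,0,0],[255,0,0,0.4,0,0,0],[255,0,0,0.5,0,0,0],[255,0,0,0.5,0,0,0],[255,0,0,0.5,0,0,0]]]'|grep -E 'force|pos'; python3 -m inch '[[[200,0,0,0,0,0,0],[160,0,0,0,0,0,0],[120,0,0,0,0,0,0],[60,0,0,0,0,0,0],[0,0,0,0,0,0,0]]]'|grep -E 'force|wid';python3 -m inch '[[[0,0,0,0,0,0,0],[0,0,0,0,0,0,0],[0,0,0,0,0,0,0],[0,0,0,0,0,0,0],[0,0,0,0,0,0,0]]]'|grep -E 'force|wid|pos'
```

```text
tool_pos: [0.4897, 0.3148, 0.1218]
wrist_force: [-0.4, 0.0, 2.9]
wrist_force: [1.0, 0.2, 0.0]
grip_width: 0.0666
tool_pos: [0.4897, 0.3148, 0.1217]
wrist_force: [-0.2, 0.2, 0.6]
grip_width: 0.0851
```

Seated (2.9 N contact) and released. Retracting straight up, then clear of the view.

```bash
python3 -m inch '[[[0,0,0,-15,0,0,0],[0,0,0,-40,0,0,0],[0,0,0,-70,0,0,0],[0,0,0,-100,0,0,0],[0,0,0,-130,0,0,0]]]'|grep -E 'force|pos'; python3 -m inch '[[[0,0,-30,0,0,0,0],[0,0,-70,0,0,0,0],[0,0,-110,0,0,0,0],[0,0,-150,0,0,0,0],[0,0,-150,0,0,0,0]]]'|grep -E 'force|pos'; python3 -m inch '[[[0,0,0,0,0,0,0],[0,0,0,0,0,0,0],[0,0,0,0,0,0,0],[0,0,0,0,0,0,0],[0,0,0,0,0,0,0]]]'|grep -E 'clock|pos'; python3 -c "
from h import *
T=get_image('top');S=get_image('scene')
cv2.imwrite('pics/end.png',np.hstack([cv2.resize(T[150:250,110:230],(400,333)),cv2.resize(S[200:325,110:260],(400,333))]))"
```

```text
tool_pos: [0.4895, 0.3148, 0.253]
wrist_force: [-0.2, 0.2, -0.3]
tool_pos: [0.4894, 0.1591, 0.2535]
wrist_force: [-0.1, -0.2, 0.2]
clock: 19.33
tool_pos: [0.4893, 0.1602, 0.2533]
```

View pics/end.png

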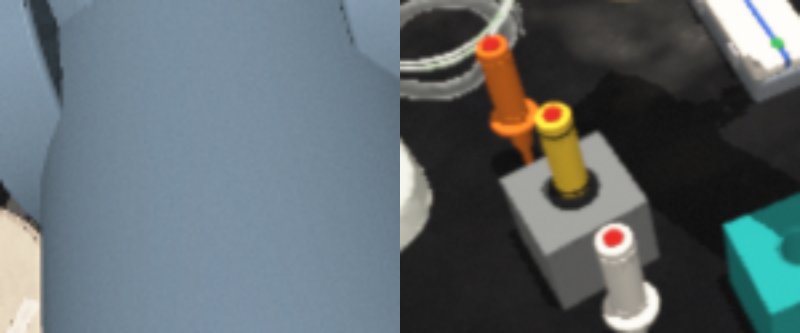

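The probe stands upright in the grey stand, where it was before (red cap at crop 553,113). The collar is on the block, and the orange and white look-alikes haven't moved. Handing in.

```bash
python3 -c "
from station import workorder;print(workorder.close_job())"
```

```text
the job is handed in; nothing more can be done
None
```

I checked the blue-gasket seam with the yellow probe, put the probe back in its grey stand and handed the job in. The clock stood at 19.3 s of the 64 s when I took the last picture.

- **Seam pass:** I brought the tip down about 1 mm past the centre of the green mark and guided it along to about 1.6 mm past the centre of the red mark. It moved at about 2 cm/s, with one stop of about 0.1 s to check by camera.
- **Height and centring:** By the arm's readings, the tip stayed 4.9–5.5 mm above the lid and within 0.5 mm of the seam line I had measured. The wrist force showed no contact.
- **Return:** The collar met the block at the same height it was gripped at, with about 3 N, and then I let go. The last scene picture shows the probe upright where it stood at first, with the orange and white look-alikes in place. The gripper was about 15 cm away.

**Disagreements and limits:**
- The two cameras differed by about 4 mm along the seam for the marks, so I used their average.
- The scene camera read about 0.7 px off at both the tip and the marks. Allowing for that, the mid-seam picture put the tip within about 1 mm of centre.
- The arm blocked the top camera during the seam pass and at the end, so the mid-seam and final pictures come from the scene camera alone.

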